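# Release a stopped sole press with its spring-return key

## Robot

A 6-joint arm with a two-finger parallel gripper is mounted at the origin on the work surface. World frame = base frame: x ahead of the robot, y to its left, z up, the work surface at z = 0. Lengths are in mm, angles in degrees, forces in N, time in s.
With the tool pointing down it reaches from about 300 to 850 mm from the base axis. Payload 4.2 kg.
Tool frame: the origin (TCP) lies at the very end of the fingers, on their centre line; the grasp point (between the pads) lies 19 mm behind it (env.grip_point_offset is the distance from the TCP to the grasp point, in mm); z points along the fingers, y is the line along which they close (so a half turn about z gives the same grasp; the last joint's range is limited). The gripper opens to 91 mm and grips with 3 to 60 N. Pads are 32 mm wide; open, the fingers measure 118 mm over their backs; the gripper's body (76 mm by 178 mm) begins 60 mm behind the grasp point.
Start: joints at [-73.396, 18.312, 89.639, -0, 72.044, -1.146], TCP at [175.302, -547.642, 213.976] pointing down, gripper open.
Joint ranges: [-177.97, 177.97], [-48.28, 115.42], [12.27, 149.76], [-77.06, 257.06], [2.81, 150.46], [-146.56, 146.56]. Speed limits (degrees/s): [147.25, 147.25, 180, 180, 180, 180].

## Interface

Orientations are given as [roll, pitch, yaw] about the fixed x, y, z axes, in that order (R = Rz(yaw) Ry(pitch) Rx(roll)).
In Python, from workcell import env gives the robot as it stands. The module is installed in compiled form; this text tells all that it offers.
- The arm moves only by the tool arm_command, never from a script. Its argument "rows" is a list of rows, each an object with "delta_pos": the shift along the tool's x, y, z in mm, a list of three; "roll": the turn about the tool's z in units of 5 degrees (1.0 is 5 degrees); "jaw": the opening in per cent of the stroke, from 0 (shut) to 100 (fully open). A call has 1 to 20 rows; each row is the pose to reach, as a shift and turn from the pose commanded when the call began, along the tool's axes at that moment; what a row does not reach only later rows make up. A row lasts 1/12 s, in which the tool goes at most 41.7 mm and 7.16 degrees, less where a joint would pass 70% of its speed; a pose out of reach is approached as far as the arm can. A call with a gripper value outside its range is refused whole. The fingers move at their own pace and stop on an object; "squeeze" is the grip in N (left out, the last holds). Time passes only in rows, so rows that repeat a pose let the fingers close. It gives the time, the measured TCP pose, the force, the opening and the grip force at its end, in the units of the state.
- env.state(): the state, without advancing time (a new reading comes with each control period).
- env.grab_frame(name): name is "side" or "top" or "wrist"; returns a dict with "img" (480x640x3 uint8, blue, green, red), "z_map" (480x640 float32, mm along the optical axis (not along the pixel's ray), 0 where there is no reading), "fov_y" (degrees; the focal length in pixels is half the picture's height over the tangent of half this angle, whatever the lens; pixels are square), "cx", "cy" (the principal point, pixels), "R" (3x3) and "t" (3): a world point X has camera coordinates R X + t; the wrist camera has in their place "T_tool_cam" (4x4, takes a point from camera to tool coordinates, whose origin is the TCP and whose axes are the flange's). Camera axes: x right, y down, z forward; pixel columns grow to the right and rows downward; lengths in mm; the calibration is good to about 2 mm. A picture is of the moment at which its call begins: read the wrist's pose just before it.
- env.job_done(): hands the job in; it is judged then, once.
The state is a dict: "time_s": time; "qpos": joint angles; "qvel": joint speeds; "effort": joint torques, N m; "ee_pos": TCP position; "ee_rot": TCP orientation; "force": force on the tool from outside, world axes, zero at the start; "torque": the same for the moment, N m; "gripper_width": finger opening in mm; "gripper_force": force on a finger pad.
Only numpy, scipy, OpenCV 4.12 (cv2) and the standard library are available. Lean on these libraries where they do the work, as an engineer would, in place of code of your own. Each camera call takes 0.05 s, during which the arm holds its last target. There are 200 camera calls.

## Task

The sole press has stopped on a shoe and lets go only while its release key is held turned. Take the key out of the wooden tool block and put it fully home in the key switch on top of the press's control box, wiggling it past the sticky pins if it binds, then turn it a quarter turn clockwise (seen from above) to its stop. The switch springs back, so finish while still gripping the key and holding it fully turned; do not press the other buttons, and do not disturb the punches in the block, the shoe or the hammer.

Things in the scene. Friction and masses are not known exactly. Their poses are not given: they have to be found in the camera images.
- key_grip (a point): centre of the key's bow: a black moulded block 30 mm (own x) x 10 mm (own y) x 34 mm (own z, up), gripped across the 10 mm. Key 60 g, standing blade down in the tool block. Below the bow a round steel collar, diameter 14 mm, 10 mm tall, its underside 27 mm below this point.
- key_tip (a point): tip of the key's blade, 55 mm below key_grip and 28 mm below the collar's underside; same axes. Flat steel blade 12 mm (own x) x 4 mm (own y), rounded tip, the same either way round (half a turn about z). Between blade and collar a round neck, diameter 4.4 mm, 6.5 mm long.
- key_rest (a point): centre of the mouth of the tool block's key slot, on the block's top, 45 mm above the bench. Slot 7 mm (own x) x 15 mm (own y), 34 mm deep; the key's collar rests on its rim. Fixed light wooden block 75 x 165 x 45 mm (own x, y, z), its middle 50 mm along own +y. Two punches stand in it 68 and 106 mm away along own +y.
- lock_face (a point): key switch on the control box: centre of the keyway's mouth on its flat steel face, 95 mm above the bench, own z up. Keyway 14 mm (own x) x 6 mm (own y): the key's own x must lie along this x, either way. Home, the collar rests on the face and key_grip is 27 mm above this point. The key turns only within 2 mm of home, and once turned cannot be pulled out. Bezel diameter 43 mm.
- pins (a point): middle of the three sprung sticky pins inside the plug, 18.5 mm below lock_face, same axes (hidden). They push into the plug's keyway (13.6 x 5.4 mm) from its two ends, 12.5 to 24.5 mm below the face. A straight push binds on them and takes 20 to 25 N; slowly pushed while wiggled about 5 degrees to and fro about the vertical, the key goes in with about 10 N.
- control_box: the press's control box: grey, 140 x 230 x 90 mm (own x, y, z), fixed; origin at the middle of its underside, own axes as lock_face. The key switch is 65 mm from its middle along own -y; push button and emergency stop are 5 and 72 mm from the middle along own +y, about 18 mm high; a lamp 45 mm along +x, 16 mm high.
- key_switch (a joint): turn of the key switch's plug: 0 at rest (keyway along lock_face x), growing as it is turned clockwise seen from above, stop at 1.571 rad. A spring returns it: about 0.05 N m to start, 0.15 N m at the stop. The key has about 7 degrees of play in the keyway, so turn the key some 10 degrees further than the plug should go.
- push_button (a joint): black flush push button on the control box, travel in m, 0 = not pressed, 0.005 = fully down (5 N). Leave alone.
- estop (a joint): red mushroom emergency stop on the control box, diameter 40 mm, travel in m, 0 = not pressed, 0.006 = fully down (12 N). Leave alone.
- punch0: steel punch, diameter 10 to 12.4 mm, 84 mm long, standing in the tool block and reaching 50 mm above its top; origin at its foot, own z up. Leave alone.
- punch1: second steel punch, diameter 9 to 12.4 mm, 84 mm long, standing likewise at the block's end. Leave alone.
- shoe: finished trainer, about 285 (own x) x 96 x 105 mm, standing on its sole on the far side of the bench; origin at the middle of its sole's underside. Leave alone.
- hammer: shoemaker's hammer, 250 mm long (own x), head 26 mm thick, lying on the far side of the bench beside the shoe; origin under its middle. Leave alone.

How it is judged:
By the outcome, as a careful person would: the job done as asked, in the order asked, and still so for the second after the job is handed in, while the arm keeps its last pose, push and grip.
It also fails if it takes over 64 s, if anything falls off the work surface, if the arm or the gripper's body presses on something with over 40 N, if the wrist force passes 120 N, or if a joint passes its speed limit or range.

## Working session

There is one attempt and no reset: what is moved stays moved. The work goes in short steps, Python scripts to look and compute and a tool call to move; the robot and the scene stay as the last step left them, time stands still between calls to the robot, and variables do not carry over. Pictures are saved under pics/ and viewed, at most 10 in all, crops included, and the job is handed in when it is done.

Besides the shell and the picture viewer there is one more tool, called after "Emit:" by a JSON object that holds its "fn" and its "kwargs". arm_command: Moves the arm, as the interface text tells. Its arguments: {"type":"object","properties":{"rows":{"type":"array"},"squeeze":{"type":"number"}},"required":["rows"]}

```bash
mkdir -p pics; cat > h.py <<'E'
import numpy as np,cv2
from workcell import env
from scipy.spatial.transform import Rotation as Ro
def grab(n):
    s=env.state(); f=env.grab_frame(n); f['s']=s
    F=240/np.tan(np.radians(f['fov_y']/2)); f['F']=F
    v,u=np.mgrid[0:480,0:640]; z=f['z_map']
    P=np.stack([(u-f['cx'])/F*z,(v-f['cy'])/F*z,z],-1)
    if 'R' in f and f['R'] is not None: W=(P-np.array(f['t']))@np.array(f['R'])
    else:
        T=np.array(f['T_tool_cam']); R=Ro.from_euler('xyz',s['ee_rot'],degrees=True).as_matrix()
        W=(P@T[:3,:3].T+T[:3,3])@R.T+np.array(s['ee_pos'])
    W[z==0]=np.nan; f['W']=W
    return f
E
python3 - <<'E'
from h import *
print(env.state(), env.grip_point_offset)
for n in ['top','wrist','side']:
    f=grab(n); cv2.imwrite(f'pics/{n}0.png',f['img']); np.save(f'{n}0.npy',f['W']); print(n,f['F'],f.get('R'),f.get('t'),f.get('T_tool_cam'))
E
```

```text
{'time_s': 0.0, 'qpos': array([-7.33953647e+01,  1.83525301e+01,  8.97065559e+01, -5.07037113e-04,
        7.20438511e+01, -1.14669802e+00]), 'qvel': array([0.02203808, 0.07468358, 0.08374078, 0.12542169, 0.10771142,
       0.00056436]), 'effort': array([ 3.76721800e-07, -4.12453687e+01, -2.31972599e+01,  7.27023580e-02,
        4.58435481e-02, -1.63268041e-04]), 'ee_pos': array([ 175.15545811, -547.14089098,  213.11035761]), 'ee_rot': array([-1.79897074e+02, -1.57804628e-03,  1.77514886e+01]), 'force': array([-1.42628017, -0.37145403, -0.44442293]), 'torque': array([-0.01293601, -0.03754063, -0.00127461]), 'gripper_force': 0.0, 'gripper_width': 91.15828039442272} 18.8
top 434.4141683530892 [[ 0.01921256 -0.99974672 -0.01172105]
 [-0.99595137 -0.01810731 -0.08805105]
 [ 0.08781651  0.01336528 -0.996047  ]] [-26.40842608 618.41548601 724.92293755] None
wrist 334.3417203005653 None None [[-5.79813716e-04 -9.57814473e-01 -2.87386671e-01  8.03177750e+01]
 [ 9.99999821e-01 -5.97690657e-04 -2.55295442e-05 -1.39906717e+00]
 [-1.47315761e-04 -2.87386634e-01  9.57814648e-01 -1.71692933e+02]
 [ 0.00000000e+00  0.00000000e+00  0.00000000e+00  1.00000000e+00]]
side 584.4124039083645 [[ 0.78939969 -0.61387702  0.00177153]
 [-0.46094283 -0.59463881 -0.65873849]
 [ 0.40543784  0.51919139 -0.7523699 ]] [-510.20508049  333.85844091  866.78725129] None
```

View pics/top0.png

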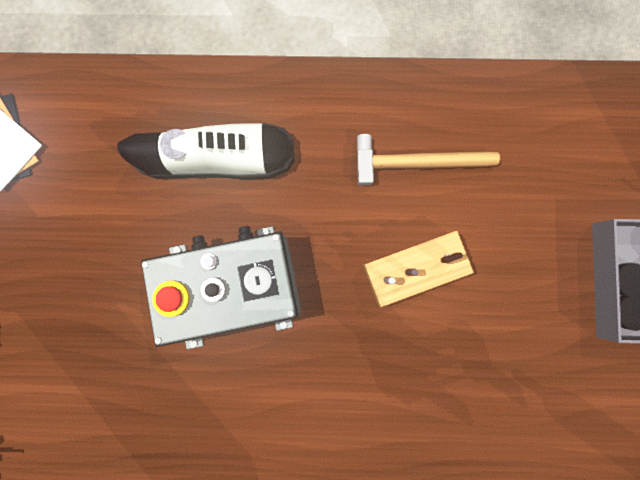

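View pics/side0.png

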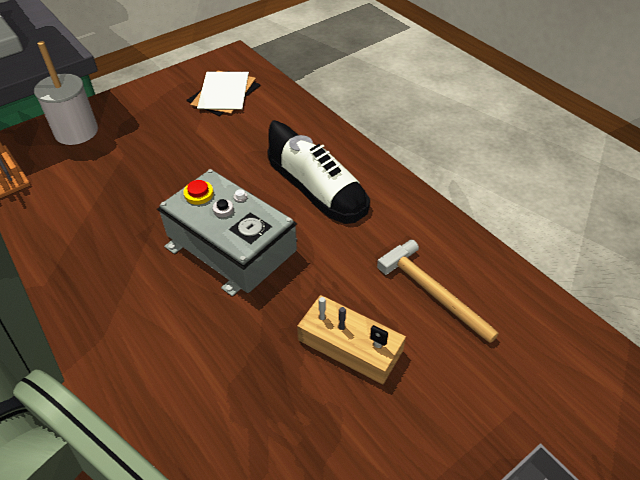

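The top view shows the key's bow at about (454,258) in the block and the keyway at (257,281). The punches are at (391,281) and (413,272). The side view agrees.

```bash
cat > m.py <<'E'
from h import *
def rect(p):
    (c,s,a)=cv2.minAreaRect(p.astype(np.float32)); b=cv2.boxPoints((c,s,a))
    e=[b[1]-b[0],b[2]-b[1]]; L=max(e,key=np.linalg.norm)
    return np.round(c,1),np.round(s,1),round(np.degrees(np.arctan2(L[1],L[0]))%180,1)
def show(n,f,kc,lc):
    W=f['W'];I=f['img'].astype(int);z=W[...,2]
    near=lambda c,r:np.hypot(W[...,0]-c[0],W[...,1]-c[1])<r
    m=near(kc,40)&(z>62)&(z<100); print(n,'bow',m.sum(),rect(W[m][:,:2]),np.percentile(z[m],[5,50,95]))
    m=near(kc,125)&(abs(z-45)<5); print(n,'block',rect(W[m][:,:2]),np.median(z[m]))
    for lo,hi in((84,100),):
        m=near(lc,250)&(z>85)&(z<93); print(n,'box',rect(W[m][:,:2]),np.median(z[m]))
    # keyway: dark blob nearest lc inside face
    g=f['img'].max(2); m=(near(lc,17)&(g<110)).astype(np.uint8)
    k,l,st,ce=cv2.connectedComponentsWithStats(m)
    for i in range(1,k):
        if st[i,4]>8:
            q=W[l==i]; F=f['F']
            print(n,'slot?',st[i,4],ce[i].round(1),rect(q[:,:2]),np.nanmedian(q[:,2]))
E
python3 - <<'E'
from m import *
f=grab('top'); W=f['W']
print(W[258,454],W[281,257],W[275,245])
show('top',f,W[258,454][:2],W[281,257][:2])
f2=grab('side');show('side',f2,W[258,454][:2],W[281,257][:2])
E
```

```text
[ 578.75879797 -218.56280547   87.93336061] [536.69894145  91.13345702  90.2372156 ] [545.79825178 108.99595478  97.27936154]
top bow 147 (array([ 581.2, -217.4]), array([10.2, 31.1]), np.float32(112.3)) [67.24672751 87.98991331 90.79836588]
top block (array([ 564.2, -174.8]), array([ 75.1, 157.4]), np.float32(111.2)) 45.446086086112615
top box (array([634.6,  76.6]), array([315.1, 422.8]), np.float32(102.8)) 90.77739320256273
top slot? 19 [257.3 280.1] (array([537.8,  90. ]), array([11. ,  3.7]), np.float32(11.0)) 91.96395459711776
side bow 234 (array([ 579.1, -218.7]), array([11.3, 30. ]), np.float32(113.2)) [64.00900362 82.14060461 89.54323084]
side block (array([ 564.1, -175. ]), array([ 79.2, 157.5]), np.float32(111.3)) 44.52870068725219
side box (array([633.1,  78.3]), array([316.4, 421.7]), np.float32(103.4)) 89.41300754171648
side slot? 17 [249.6 226.2] (array([539.1,  91.4]), array([11.7,  5.7]), np.float32(6.5)) 91.43766625357203
```

Emit:
{"fn": "arm_command", "kwargs": {"rows": [{"delta_pos": [27,-25,0],"roll": -1.4,"jaw": 100},{"delta_pos": [54,-50,0],"roll": -2.8,"jaw": 100},{"delta_pos": [81,-75,0],"roll": -4.2,"jaw": 100},{"delta_pos": [108,-100,0],"roll": -5.6,"jaw": 100},{"delta_pos": [135,-125,0],"roll": -7,"jaw": 100},{"delta_pos": [162,-150,0],"roll": -8.4,"jaw": 100},{"delta_pos": [189,-175,0],"roll": -9.8,"jaw": 100},{"delta_pos": [216,-200,0],"roll": -11.2,"jaw": 100},{"delta_pos": [243,-225,0],"roll": -12.6,"jaw": 100},{"delta_pos": [270,-250,0],"roll": -14,"jaw": 100},{"delta_pos": [297,-274,0],"roll": -15.4,"jaw": 100},{"delta_pos": [324,-299,0],"roll": -16.8,"jaw": 100},{"delta_pos": [351,-323,0],"roll": -18.2,"jaw": 100},{"delta_pos": [378,-348,0],"roll": -19.6,"jaw": 100},{"delta_pos": [405,-373,0],"roll": -21,"jaw": 100},{"delta_pos": [432,-398,0],"roll": -22.4,"jaw": 100},{"delta_pos": [459,-422,0],"roll": -23.8,"jaw": 100},{"delta_pos": [486,-447,0],"roll": -25.2,"jaw": 100},{"delta_pos": [513,-472,0],"roll": -26.6,"jaw": 100},{"delta_pos": [540,-497,0],"roll": -28,"jaw": 100}]}}

```text
time_s: 1.92
ee_pos: [538.6, 92.2, 213.9]
ee_rot: [-180.0, 0.0, 158.1]
force: [0.4, 0.1, 0.3]
gripper_width: 91.1
gripper_force: 0.0
```

Emit:
{"fn": "arm_command", "kwargs": {"rows": [{"delta_pos": [0,0,0],"roll": -1.3,"jaw": 100},{"delta_pos": [0,0,0],"roll": -2.6,"jaw": 100},{"delta_pos": [0,0,0],"roll": -4,"jaw": 100},{"delta_pos": [0,0,0],"roll": -5.3,"jaw": 100},{"delta_pos": [0,0,0],"roll": -6.6,"jaw": 100},{"delta_pos": [0,0,0],"roll": -6.6,"jaw": 100},{"delta_pos": [0,0,0],"roll": -6.6,"jaw": 100},{"delta_pos": [0,0,0],"roll": -6.6,"jaw": 100}]}}

```text
time_s: 2.58
ee_pos: [538.0, 90.3, 213.9]
ee_rot: [-180.0, -0.0, -169.4]
force: [1.3, 0.1, 0.0]
gripper_width: 90.8
gripper_force: 0.0
```

```bash
python3 - <<'E'
from m import *
s=env.state();print(s['time_s'],s['ee_pos'],s['ee_rot'],s['qpos'],s['force'])
f=grab('wrist');cv2.imwrite('pics/w1.png',f['img']);np.save('w1.npy',f['W'])
show('w',f,(580,-218),(538,90.5)) if 0 else None
W=f['W'];z=W[...,2]
near=np.hypot(W[...,0]-538,W[...,1]-90)
print('face z',np.nanmedian(z[(near<18)&(near>9)]))
g=f['img'].max(2);m=((near<17)&(g<110)).astype(np.uint8)
k,l,st,ce=cv2.connectedComponentsWithStats(m)
for i in range(1,k):
    if st[i,4]>8: print(st[i,4],ce[i].round(1),rect(W[l==i][:,:2]))
E
```

```text
2.5833 [538.02422714  90.29038087 213.89457026] [-1.79995211e+02 -6.18358612e-03 -1.69389452e+02] [ 8.32174566e+00  1.56646190e+01  9.34800330e+01 -5.32650362e-03
  7.08613355e+01 -9.22870559e+01] [1.29499089e+00 5.97846525e-02 1.17889474e-03]
face z 96.1954610094245
66 [318.1 228.2] (array([537.6,  90. ]), array([11.9,  4.6]), np.float32(10.4))
```

View pics/w1.png

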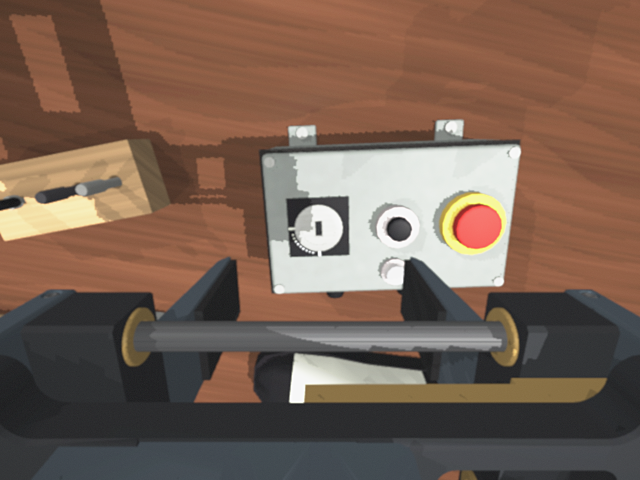

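```bash
python3 - <<'E'
from m import *
f=grab('wrist');W=f['W'];z=W[...,2]
s=f['s'];R=Ro.from_euler('xyz',s['ee_rot'],degrees=True).as_matrix();T=(W-s['ee_pos'])@R
print(f['cx'],f['cy'])
for a,b in((-40,-25),(-25,-12),(-12,-4),(-4,4)):
    m=(T[...,2]>a)&(T[...,2]<b)&(abs(T[...,1])<75)&(abs(T[...,0])<40)
    y=T[...,1][m]; x=T[...,0][m]
    if len(y)>20: print(a,b,'L',np.percentile(y[y<0],[2,50,98]),'R',np.percentile(y[y>0],[2,50,98]),'x',x.min(),x.max(),len(y))
# slot subpixel with plane z=95
m=f['img'].max(2);v,u=np.mgrid[215:245,310:328]
g=m[215:245,310:328].astype(float);print(m[228,308:330],m[214:244,318])
w=np.clip(150-g,0,None)*((np.hypot(u-318.1,v-228.2)<12))
uu,vv=(w*u).sum()/w.sum(),(w*v).sum()/w.sum();print(uu,vv)
Tc=np.array(f['T_tool_cam']);o=Tc[:3,3]@R.T+s['ee_pos']
ray=np.array([(uu-f['cx'])/f['F'],(vv-f['cy'])/f['F'],1])
d=R@Tc[:3,:3]@ray
for zz in(95,96):print('lock',o+d*(zz-o[2])/d[2])
# box yaw and center
near=np.hypot(W[...,0]-550,W[...,1]-150)
mk=((abs(z-90.5)<4)&(near<150)).astype(np.uint8)
k,l,st,ce=cv2.connectedComponentsWithStats(mk);i=1+np.argmax(st[1:,4]);print('box',rect(W[l==i][:,:2]))
print('ctr of box from rot:')
E
```

```text
319.92802990829216 233.77424628322902
-40 -25 L [-54.88449822 -45.041262   -44.45880347] R [46.29377598 46.88665379 56.76677753] x -14.854561589907698 20.189430705754166 1489
-25 -12 L [-53.17789891 -44.89726464 -44.49684334] R [46.33957023 46.77100073 55.1481142 ] x -13.198288735607793 19.923004664359347 1157
-12 -4 L [-51.97393655 -44.93283379 -44.49770087] R [46.30657441 46.72667509 54.19448756] x -14.317414856561546 19.92901553131561 646
-4 4 L [-50.28586473 -44.89513683 -44.56130766] R [46.32647042 46.74520353 51.59583472] x -13.53681606059334 19.573514265079687 205
[179 179 178 175 191 227 234 177  91  60  63  60  69 127 211 243 244 243
 243 243 243 243] [244 244 244 244 246 248 229 142  69  59  63  65  63  64  63  64  64  64
  63  57  78 154 229 245 245 244 243 243 243 242]
318.2437890974084 227.9923145665773
lock [536.82304     89.67407397  95.        ]
lock [536.54371754  89.62717397  96.        ]
box (array([522.1, 152.2]), array([133.3, 223.5]), np.float32(102.7))
ctr of box from rot:
```

Emit:
{"fn": "arm_command", "kwargs": {"rows": [{"delta_pos": [1,-26,0],"roll": 1.4,"jaw": 100},{"delta_pos": [2,-52,0],"roll": 2.8,"jaw": 100},{"delta_pos": [4,-78,0],"roll": 4.2,"jaw": 100},{"delta_pos": [5,-104,0],"roll": 5.6,"jaw": 100},{"delta_pos": [6,-130,0],"roll": 7,"jaw": 100},{"delta_pos": [8,-156,0],"roll": 8.4,"jaw": 100},{"delta_pos": [9,-182,0],"roll": 9.8,"jaw": 100},{"delta_pos": [10,-208,0],"roll": 11.2,"jaw": 100},{"delta_pos": [12,-234,0],"roll": 12.6,"jaw": 100},{"delta_pos": [13,-260,0],"roll": 14,"jaw": 100},{"delta_pos": [14,-286,0],"roll": 15.4,"jaw": 100},{"delta_pos": [15.4,-310.8,0],"roll": 15.9,"jaw": 100},{"delta_pos": [15.4,-310.8,0],"roll": 15.9,"jaw": 100},{"delta_pos": [15.4,-310.8,0],"roll": 15.9,"jaw": 100},{"delta_pos": [15.4,-310.8,0],"roll": 15.9,"jaw": 100}]}}

```text
time_s: 3.93
ee_pos: [580.7, -217.4, 213.8]
ee_rot: [-180.0, -0.1, 111.2]
force: [-0.1, -0.1, -0.7]
gripper_width: 91.3
gripper_force: 0.0
```

```bash
python3 - <<'E'
from m import *
W=np.load('w1.npy');z=W[...,2]
ok=(abs(z-90.5)<4)
top=[];
for c in range(310,430):
    r=np.where(ok[120:200,c])[0]
    if len(r): top.append(W[120+r[0],c,:2])
lft=[]
for r in range(170,280):
    q=np.where(ok[r,240:330])[0]
    if len(q): lft.append(W[r,240+q[0],:2])
for n,p in(('top',top),('left',lft)):
    vx,vy,x,y=cv2.fitLine(np.array(p,np.float32),cv2.DIST_HUBER,0,.01,.01).ravel();print(n,np.degrees(np.arctan2(vy,vx))%180,x,y)
f=grab('wrist');cv2.imwrite('pics/w2.png',f['img']);W=f['W'];z=W[...,2]
s=f['s'];R=Ro.from_euler('xyz',s['ee_rot'],degrees=True).as_matrix();T=(W-s['ee_pos'])@R
print(s['ee_pos'],s['ee_rot'],s['qpos'])
near=np.hypot(W[...,0]-580,W[...,1]+218)
for lo,hi in((80,100),(60,80)):
    m=(near<40)&(z>lo)&(z<hi);print('bow',m.sum(),rect(W[m][:,:2]),np.median(z[m]),'tool',rect(T[m][:,:2]))
m=(np.hypot(W[...,0]-564,W[...,1]+175)<110)&(abs(z-45)<4);print('block',rect(W[m][:,:2]),np.median(z[m]))
E
```

```text
top 102.85762 467.3199 94.649445
left 12.748464 544.65454 43.628387
[ 580.66200049 -217.40370161  213.7507237 ] [-1.79987289e+02 -5.24944600e-02  1.11233939e+02] [-2.16051556e+01  2.24334026e+01  8.33830795e+01  3.10172210e-02
  7.42285340e+01 -4.28475424e+01]
bow 332 (array([ 578.7, -218.2]), array([ 9.4, 29.9]), np.float32(111.3)) 88.87474946584157 tool (array([-0.2, -2.1]), array([ 9.4, 29.9]), np.float32(180.0))
bow 47 (array([ 574., -206.]), array([9.8, 4.1]), np.float32(19.4)) 70.67576394706035 tool (array([12.9, -2.1]), array([4.1, 9.8]), np.float32(91.9))
block (array([ 560.7, -172.1]), array([ 75.2, 165.1]), np.float32(111.2)) 45.83947635251161
```

View pics/w2.png

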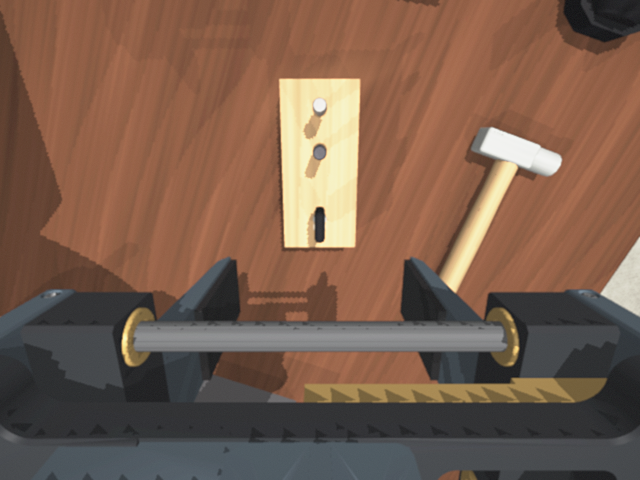

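Emit:
{"fn": "arm_command", "kwargs": {"rows": [{"delta_pos": [0,-3,20],"roll": 0,"jaw": 100},{"delta_pos": [0,-3,50],"roll": 0,"jaw": 100},{"delta_pos": [0,-3,80],"roll": 0,"jaw": 70},{"delta_pos": [0,-3,100],"roll": 0,"jaw": 60},{"delta_pos": [0,-3,110],"roll": 0,"jaw": 55},{"delta_pos": [0,-3,110],"roll": 0,"jaw": 50},{"delta_pos": [0,-3,110],"roll": 0,"jaw": 50},{"delta_pos": [0,-3,110],"roll": 0,"jaw": 50},{"delta_pos": [0,-3,110],"roll": 0,"jaw": 50}]}}

```text
time_s: 4.73
ee_pos: [579.3, -219.2, 105.9]
ee_rot: [179.9, 0.1, 111.3]
force: [0.3, 0.5, -0.0]
gripper_width: 47.7
gripper_force: 0.0
```

```bash
python3 - <<'E'
from m import *
f=grab('wrist');cv2.imwrite('pics/w3.png',f['img']);W=f['W'];z=W[...,2]
s=f['s'];R=Ro.from_euler('xyz',s['ee_rot'],degrees=True).as_matrix();T=(W-s['ee_pos'])@R
print(s['ee_pos'],s['ee_rot'],s['gripper_width'])
near=np.hypot(W[...,0]-578.5,W[...,1]+218)
m=(near<19)&(z>86)&(z<92);print('bow',m.sum(),rect(W[m][:,:2]),np.median(z[m]),'tool',rect(T[m][:,:2]))
m=(T[...,2]>-25)&(T[...,2]<2)&(abs(T[...,1])<60)&(abs(T[...,1])>15)&(abs(T[...,0])<40)
y=T[...,1][m];print(np.percentile(y[y<0],[50,98]),np.percentile(y[y>0],[2,50]))
E
```

```text
[ 579.2713848  -219.22119237  105.85344327] [1.79851730e+02 1.41441929e-01 1.11264635e+02] 47.74299402056949
bow 672 (array([ 578.4, -217.8]), array([10.5, 29.1]), np.float32(111.6)) 89.0522587690854 tool (array([ 1.7, -0.4]), array([10.5, 29.1]), np.float32(179.6))
[-25.70784196 -25.39633201] [22.20874282 22.5068447 ]
```

```bash
cat > g.py <<'E'
from m import *
def look():
    f=grab('wrist');W=f['W'];z=W[...,2]
    s=f['s'];Tc=np.array(f['T_tool_cam']);R=Ro.from_euler('xyz',s['ee_rot'],degrees=True).as_matrix();T=(W-s['ee_pos'])@R
    m=(T[...,2]>-110)&(T[...,2]<2)&(abs(T[...,1])<60)&(abs(T[...,1])>7)&(abs(T[...,0])<40)&(T[...,2]>-25)
    y=T[...,1][m]
    print(s['ee_pos'].round(2),s['ee_rot'].round(2),round(s['gripper_width'],2),'fing',np.percentile(y[y<0],90).round(2),np.percentile(y[y>0],10).round(2),Tc[:3,3].round(2))
    return f,T
E
python3 - <<'E'
from g import *
for i in range(3):
    f,T=look(); W=f['W'];z=W[...,2];near=np.hypot(W[...,0]-578.5,W[...,1]+218)
    m=(near<19)&(z>86)&(z<92);print('tool',rect(T[m][:,:2]))
E
```

```text
[ 579.1  -219.24  105.66] [1.7987e+02 1.3000e-01 1.1126e+02] 46.14 fing -24.73 21.54 [  83.37   -1.47 -171.7 ]
tool (array([ 1.6, -0.1]), array([29.1,  9.9]), np.float32(0.3))
[ 578.89 -219.23  105.4 ] [1.7989e+02 1.1000e-01 1.1125e+02] 45.67 fing -24.52 21.33 [  83.37   -1.47 -171.7 ]
tool (array([1.7, 0.3]), array([29.1, 10.4]), np.float32(3.1))
[ 578.68 -219.2   105.1 ] [1.7991e+02 8.0000e-02 1.1125e+02] 45.73 fing -24.47 21.29 [  83.37   -1.47 -171.7 ]
tool (array([1.4, 0.2]), array([10.5, 29.5]), np.float32(179.0))
```

View pics/w3.png

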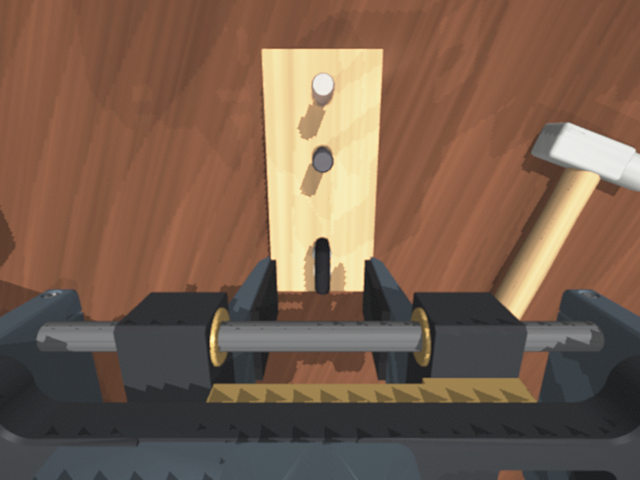

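```bash
python3 - <<'E'
from g import *
for i in range(2):
    f,T=look(); W=f['W'];z=W[...,2];near=np.hypot(W[...,0]-578.5,W[...,1]+218)
    m=(near<22)&(z>86)&(z<92);print('bow tool',rect(T[m][:,:2]))
    for a,b in((-25,-12),(-12,-4),(-4,4)):
        m=(T[...,2]>a)&(T[...,2]<b)&(abs(T[...,1])<45)&(abs(T[...,1])>15)&(abs(T[...,0])<40);x=T[...,0][m];print(a,x.min(),x.max())
    print(env.state()['ee_pos'])
    print(np.array(f['T_tool_cam']).round(4).tolist())
E
```

```text
[ 578.49 -219.15  104.82] [1.7994e+02 6.0000e-02 1.1125e+02] 45.68 fing -24.44 21.26 [  83.37   -1.47 -171.7 ]
bow tool (array([1.3, 0.6]), array([29.2,  9.9]), np.float32(0.3))
-25 -13.41849958838116 19.710961603340596
-12 -14.382580537411227 19.632960892374406
-4 -14.187245038956728 19.53685158174834
[ 578.36609037 -219.12474174  104.60791597]
[[-0.0006, -0.9575, -0.2885, 83.3669], [1.0, -0.0008, 0.0007, -1.471], [-0.0009, -0.2885, 0.9575, -171.6987], [0.0, 0.0, 0.0, 1.0]]
[ 578.37 -219.12  104.61] [1.7995e+02 5.0000e-02 1.1125e+02] 45.81 fing -24.45 21.26 [  83.37   -1.47 -171.7 ]
bow tool (array([1.3, 0.5]), array([10. , 29.3]), np.float32(179.5))
-25 -13.01012362474027 19.92187395016203
-12 -14.206117271114925 19.648209716072508
-4 -14.151826749238102 19.40353281187561
[ 578.25669697 -219.10332934  104.40431018]
[[-0.0006, -0.9575, -0.2885, 83.3671], [1.0, -0.0008, 0.0007, -1.4714], [-0.0009, -0.2885, 0.9575, -171.6977], [0.0, 0.0, 0.0, 1.0]]
```

Emit:
{"fn": "arm_command", "kwargs": {"rows": [{"delta_pos": [0,2.3,0],"roll": 0,"jaw": 50},{"delta_pos": [0,2.3,15],"roll": 0,"jaw": 50},{"delta_pos": [0,2.3,30],"roll": 0,"jaw": 50},{"delta_pos": [0,2.3,40],"roll": 0,"jaw": 50},{"delta_pos": [0,2.3,48],"roll": 0,"jaw": 40},{"delta_pos": [0,2.3,49.5],"roll": 0,"jaw": 30},{"delta_pos": [0,2.3,49.5],"roll": 0,"jaw": 30},{"delta_pos": [0,2.3,49.5],"roll": 0,"jaw": 30},{"delta_pos": [0,2.3,49.5],"roll": 0,"jaw": 30},{"delta_pos": [0,2.3,49.5],"roll": 0,"jaw": 30},{"delta_pos": [0,2.3,49.5],"roll": 0,"jaw": 30},{"delta_pos": [0,2.3,49.5],"roll": 0,"jaw": 30},{"delta_pos": [0,2.3,49.5],"roll": 0,"jaw": 30},{"delta_pos": [0,2.3,49.5],"roll": 0,"jaw": 30}]}}

```text
time_s: 6.2
ee_pos: [580.3, -218.2, 54.6]
ee_rot: [180.0, 0.0, 111.2]
force: [0.5, -0.2, 0.1]
gripper_width: 26.8
gripper_force: 0.0
```

```bash
python3 - <<'E'
from g import *
for i in range(2):
    f,T=look(); W=f['W'];z=W[...,2];near=np.hypot(W[...,0]-578.5,W[...,1]+218)
    m=(near<19)&(z>85)&(z<93);print('bow tool',m.sum(),rect(T[m][:,:2]),f['s']['qvel'].round(2))
cv2.imwrite('pics/w4.png',f['img'])
E
```

```text
[ 580.3  -218.17   54.6 ] [1.7999e+02 1.0000e-02 1.1125e+02] 26.79 fing -15.34 12.17 [  83.37   -1.47 -171.7 ]
bow tool 805 (array([ 7.1, -1.6]), array([17.1, 27.7]), np.float32(90.3)) [-0.01  0.07  0.05 -0.03 -0.07  0.05]
[ 580.29 -218.16   54.54] [1.7999e+02 1.0000e-02 1.1125e+02] 27.35 fing -15.34 12.17 [  83.37   -1.47 -171.7 ]
bow tool 797 (array([ 6.7, -1.6]), array([27.7, 17.6]), np.float32(90.0)) [-0.02  0.01  0.02 -0.01 -0.08  0.04]
```

View pics/w4.png

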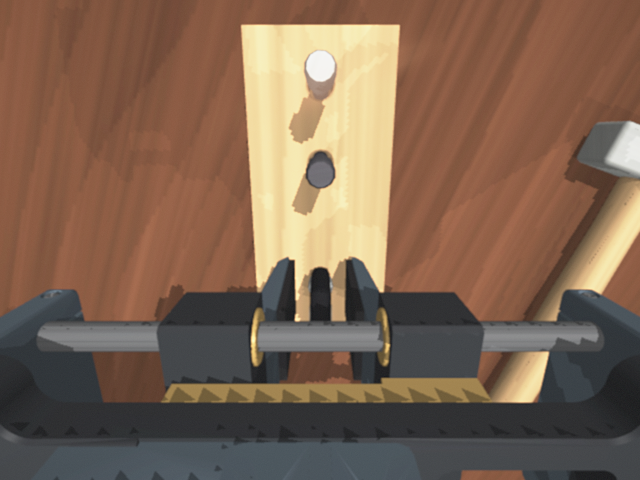

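Emit:
{"fn": "arm_command", "kwargs": {"rows": [{"delta_pos": [-1.8,0,0.5],"roll": 0,"jaw": 30},{"delta_pos": [-1.8,0,0.5],"roll": 0,"jaw": 30},{"delta_pos": [-1.8,0,0.5],"roll": 0,"jaw": 25},{"delta_pos": [-1.8,0,0.5],"roll": 0,"jaw": 20},{"delta_pos": [-1.8,0,0.5],"roll": 0,"jaw": 15},{"delta_pos": [-1.8,0,0.5],"roll": 0,"jaw": 12},{"delta_pos": [-1.8,0,0.5],"roll": 0,"jaw": 9},{"delta_pos": [-1.8,0,0.5],"roll": 0,"jaw": 5},{"delta_pos": [-1.8,0,0.5],"roll": 0,"jaw": 0},{"delta_pos": [-1.8,0,0.5],"roll": 0,"jaw": 0},{"delta_pos": [-1.8,0,0.5],"roll": 0,"jaw": 0},{"delta_pos": [-1.8,0,0.5],"roll": 0,"jaw": 0}], "squeeze": 45}}

```text
time_s: 7.3
ee_pos: [581.2, -220.0, 54.3]
ee_rot: [180.0, 0.0, 111.2]
force: [-0.2, -0.4, 3.4]
gripper_width: 9.9
gripper_force: 63.1
```

Emit:
{"fn": "arm_command", "kwargs": {"rows": [{"delta_pos": [0,0,-2],"roll": 0,"jaw": 0},{"delta_pos": [0,0,-5],"roll": 0,"jaw": 0},{"delta_pos": [0,0,-10],"roll": 0,"jaw": 0},{"delta_pos": [0,0,-20],"roll": 0,"jaw": 0},{"delta_pos": [0,0,-32],"roll": 0,"jaw": 0},{"delta_pos": [0,0,-48],"roll": 0,"jaw": 0},{"delta_pos": [0,0,-70],"roll": 0,"jaw": 0},{"delta_pos": [0,0,-95],"roll": 0,"jaw": 0},{"delta_pos": [0,0,-120],"roll": 0,"jaw": 0},{"delta_pos": [0,0,-130],"roll": 0,"jaw": 0},{"delta_pos": [0,0,-130],"roll": 0,"jaw": 0},{"delta_pos": [0,0,-130],"roll": 0,"jaw": 0}]}}

```text
time_s: 8.3
ee_pos: [580.7, -219.7, 183.9]
ee_rot: [180.0, 0.0, 111.3]
force: [-0.2, -0.4, -1.1]
gripper_width: 10.0
gripper_force: 63.1
```

Emit:
{"fn": "arm_command", "kwargs": {"rows": [{"delta_pos": [12,3,0],"roll": -0.7,"jaw": 0},{"delta_pos": [36,9,0],"roll": -2,"jaw": 0},{"delta_pos": [60,15,0],"roll": -3.3,"jaw": 0},{"delta_pos": [84,20,0],"roll": -4.6,"jaw": 0},{"delta_pos": [108,26,0],"roll": -5.9,"jaw": 0},{"delta_pos": [132,32,0],"roll": -7.2,"jaw": 0},{"delta_pos": [156,38,0],"roll": -8.5,"jaw": 0},{"delta_pos": [180,44,0],"roll": -9.8,"jaw": 0},{"delta_pos": [204,50,0],"roll": -11.1,"jaw": 0},{"delta_pos": [228,56,0],"roll": -12.4,"jaw": 0},{"delta_pos": [252,61,0],"roll": -13.7,"jaw": 0},{"delta_pos": [276,67,0],"roll": -15,"jaw": 0},{"delta_pos": [295,72,0],"roll": -16.1,"jaw": 0},{"delta_pos": [303,73.8,0],"roll": -16.3,"jaw": 0},{"delta_pos": [303,73.8,0],"roll": -16.3,"jaw": 0},{"delta_pos": [303,73.8,0],"roll": -16.3,"jaw": 0},{"delta_pos": [303,73.8,0],"roll": -16.3,"jaw": 0},{"delta_pos": [303,73.8,0],"roll": -16.3,"jaw": 0},{"delta_pos": [303,73.8,0],"roll": -16.3,"jaw": 0},{"delta_pos": [303,73.8,0],"roll": -16.3,"jaw": 0}]}}

```text
time_s: 9.97
ee_pos: [540.0, 88.6, 183.9]
ee_rot: [-180.0, 0.0, -167.3]
force: [0.0, -1.2, -0.4]
gripper_width: 10.2
gripper_force: 63.1
```

```bash
cat > l.py <<'E'
from g import *
def slot(name):
    f,T=look(); W=f['W'];s=f['s'];I=f['img'];cv2.imwrite(f'pics/{name}.png',I)
    print('qvel',s['qvel'].round(2),'F',s['force'].round(1))
    R=Ro.from_euler('xyz',s['ee_rot'],degrees=True).as_matrix();Tc=np.array(f['T_tool_cam']);print(Tc[:3,3])
    near=np.hypot(W[...,0]-539,W[...,1]-89.5);g=I.max(2)
    k,l,st,ce=cv2.connectedComponentsWithStats(((near<17)&(g<110)&(W[...,2]>60)&(W[...,2]<100)).astype(np.uint8))
    for i in range(1,k):
        if st[i,4]>20:
            u,v=ce[i];d=Tc[:3,:3]@np.array([(u-f['cx'])/f['F'],(v-f['cy'])/f['F'],1]);o=Tc[:3,3];zt=s['ee_pos'][2]-95
            print('slot px',st[i,4],ce[i].round(1),'tool',(o+d*(zt-o[2])/d[2]).round(2),rect(T[l==i][:,:2]))
    m=(T[...,2]>-30)&(T[...,2]<2)&(abs(T[...,1])>7)&(abs(T[...,1])<16)&(abs(T[...,0])<40);x=T[...,0][m]
    print('fingx',np.percentile(x,[1,99]))
    return f,T
E
python3 - <<'E'
from l import *
slot('w5')
f=grab('side');cv2.imwrite('pics/s5.png',cv2.resize(f['img'][100:340,120:440],None,fx=2.5,fy=2.5,interpolation=cv2.INTER_CUBIC))
E
```

```text
[540.03  88.56 183.93] [-179.99    0.   -167.34] 10.22 fing -7.46 7.76 [  83.56    1.25 -171.7 ]
qvel [ 0.3  -0.06 -0.06  0.05  0.   -0.07] F [ 0.  -1.2 -0.4]
[  83.55596932    1.25333948 -171.69559195]
slot px 92 [320.3 236. ] tool [ 2.95  1.53 88.93] (array([1.8, 1.3]), array([ 5. , 12.8]), np.float32(179.9))
fingx [17.27357565 19.80261843]
```

View pics/w5.png

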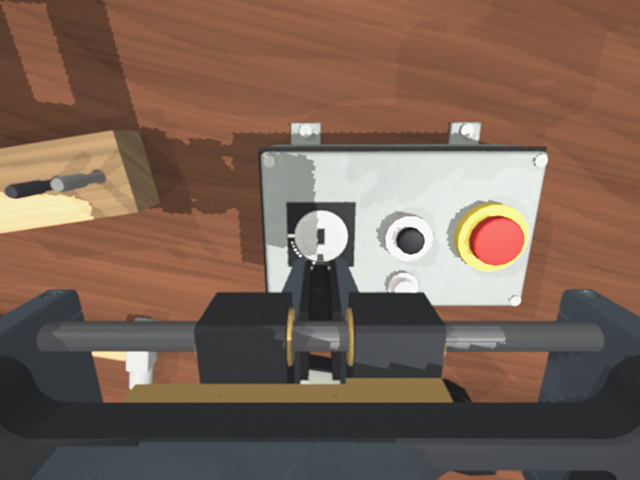

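Emit:
{"fn": "arm_command", "kwargs": {"rows": [{"delta_pos": [0,0,0],"roll": 0,"jaw": 0},{"delta_pos": [0,0,0],"roll": 0,"jaw": 0},{"delta_pos": [0,0,0],"roll": 0,"jaw": 0},{"delta_pos": [0,0,0],"roll": 0,"jaw": 0},{"delta_pos": [0,0,0],"roll": 0,"jaw": 0},{"delta_pos": [0,0,0],"roll": 0,"jaw": 0},{"delta_pos": [0,0,0],"roll": 0,"jaw": 0},{"delta_pos": [0,0,0],"roll": 0,"jaw": 0}]}}

```text
time_s: 10.73
ee_pos: [539.9, 89.4, 183.9]
ee_rot: [-180.0, -0.0, -167.2]
force: [0.6, 0.5, -0.5]
gripper_width: 9.8
gripper_force: 63.1
```

```bash
python3 - <<'E'
from l import *
f,T=slot('w6')
g=f['img'].max(2);print(g[226:250,320],g[236,308:334])
# finger/key edges rows
for r in (275,285,295):print(g[r,290:352])
d=T[...,2];print(d[290,300:342].round(0));print(T[290,300:342,1].round(1));print(T[290,300:342,0].round(1)[::6])
E
```

```text
[539.88  89.35 183.92] [-179.99   -0.   -167.25] 9.81 fing -7.43 7.77 [  83.55    1.26 -171.7 ]
qvel [-0.06 -0.07 -0.07 -0.09 -0.02  0.02] F [ 0.6  0.5 -0.5]
[  83.55394606    1.25615556 -171.69544152]
slot px 93 [319.3 235.8] tool [ 3.13  0.68 88.92] (array([2.2, 0.4]), array([ 5. , 12.5]), np.float32(179.9))
fingx [17.22025319 19.76773957]
[238 232 169  85  61  67  67  66  67  65  67  66  65  63  63  60  60  93
 163 229 245 245 244 243] [182 182 182 183 183 184 178 153 109  68  62  66  67  61  77 154 226 243
 244 243 243 243 243 243 243 243]
[ 82  82  84  85  85  85  84  83  84  83  85  87  79  66  46  42  42  40
  43  41  33  32  31  33  35  34  35  36  35  33  33  35  33  30  31  32
  33  29  34  29  34  41  41  41  39  43  49  69  83  86  84  85  85  84
  83  84  85  83  83  82  82 119]
[84 84 85 87 83 83 83 84 85 84 86 75 61 42 39 40 41 41 40 35 35 29 33 32
 35 33 34 35 30 36 35 34 34 32 31 30 30 29 30 30 33 39 41 41 41 43 41 45
 65 83 85 84 85 84 86 85 84 86 84 85 84 84]
[47 53 74 83 86 84 84 83 86 85 73 55 39 40 39 41 42 42 39 33 29 31 36 32
 36 36 36 35 37 39 39 40 38 36 38 37 35 39 35 34 31 33 42 43 41 41 43 39
 42 58 75 85 83 85 85 86 86 83 67 50 46 46]
[-42. -39. -38. -38. -38. -39. -39. -39. -38. -30. -32. -32. -34. -34.
 -33. -34. -36. -33. -35. -35. -35. -35. -35. -34. -34. -34. -34. -33.
 -33. -31. -30. -39. -39. -38. -39. -39. -40. -39. -39. -42. -42. -43.]
[-7.3 -7.1 -6.7 -6.2 -5.8 -5.3 -4.9 -4.5 -4.  -3.9 -3.3 -2.9 -2.4 -1.9
 -1.5 -1.  -0.6 -0.1  0.3  0.8  1.2  1.7  2.1  2.6  3.1  3.5  4.   4.4
  4.9  5.4  5.9  6.1  6.5  7.   7.4  7.8  8.2  8.7  9.1  9.3  9.7 10.2]
[19.2 18.  15.4 15.6 15.4 13.1 18.1]
```

View pics/s5.png

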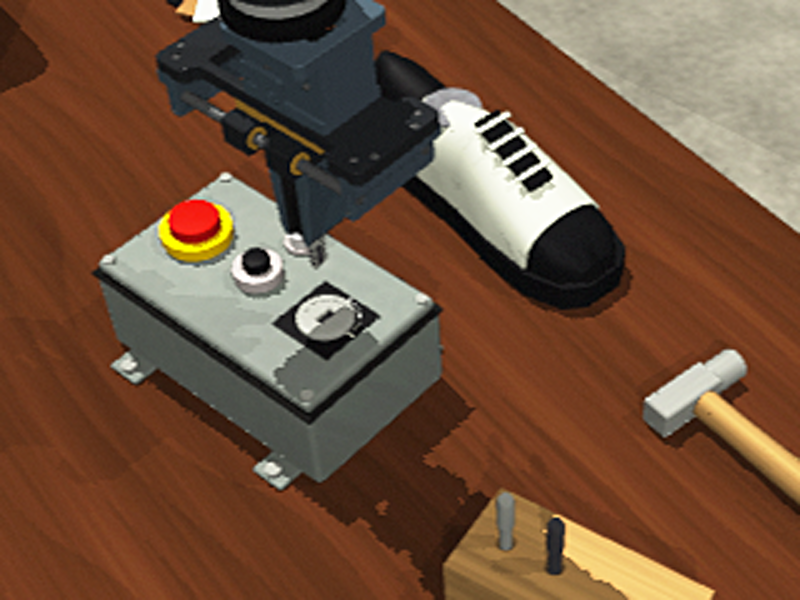

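```bash
python3 - <<'E'
from l import *
f,T=look();z=T[...,2]
for lo,hi in((-36.5,-32),(-32,-28),(-28,-20),(-20,-10)):
    m=(abs(T[...,1]-1)<3.5)&(z>lo)&(z<hi)&(abs(T[...,0])<40); 
    if m.sum(): print(lo,m.sum(),np.percentile(T[...,0][m],[0,2,50,98,100]))
m=(abs(T[...,1]-1)<7)&(z>-5)&(z<40)&(abs(T[...,0])<40);print(m.sum(), rect(T[m][:,:2]) if m.sum()>3 else '')
c=T[255:310,321];print(np.c_[c][:, [0,2]].round(1)[::3].tolist())
E
```

```text
[539.87  89.33 183.94] [-179.99    0.   -167.25] 9.92 fing -7.45 7.69 [  83.55    1.26 -171.7 ]
-36.5 538 [-0.15437837  0.6758041   9.37591612 16.6740032  17.29088552]
-32 64 [15.18627477 15.25702093 16.52709759 17.29486438 17.35514416]
-28 98 [15.6630112  15.98115014 16.74703049 17.35502302 17.50506536]
-20 107 [15.69719432 15.81342172 16.71161835 17.4134941  17.52836521]
94 (array([13. ,  0.8]), array([10.4, 13.6]), np.float32(91.5))
[[8.7, 29.3], [8.2, 25.0], [8.5, 19.2], [16.6, -5.8], [17.2, -11.3], [17.4, -15.8], [16.7, -18.0], [17.1, -22.5], [17.2, -26.3], [16.9, -28.8], [16.7, -31.6], [17.0, -35.3], [15.4, -35.2], [13.8, -35.0], [12.4, -35.1], [10.9, -35.1], [9.5, -35.3], [7.6, -34.7], [6.7, -35.7]]
```

Emit:
{"fn": "arm_command", "kwargs": {"rows": [{"delta_pos": [0.6,-0.3,12],"roll": 0,"jaw": 0},{"delta_pos": [0.6,-0.3,30],"roll": 0,"jaw": 0},{"delta_pos": [0.6,-0.3,42],"roll": 0,"jaw": 0},{"delta_pos": [0.6,-0.3,47],"roll": 0,"jaw": 0},{"delta_pos": [0.6,-0.3,47],"roll": 0,"jaw": 0},{"delta_pos": [0.6,-0.3,47],"roll": 0,"jaw": 0},{"delta_pos": [0.6,-0.3,47],"roll": 0,"jaw": 0},{"delta_pos": [0.6,-0.3,47],"roll": 0,"jaw": 0},{"delta_pos": [0.6,-0.3,48],"roll": 0,"jaw": 0},{"delta_pos": [0.6,-0.3,49],"roll": 0,"jaw": 0},{"delta_pos": [0.6,-0.3,50],"roll": 0,"jaw": 0},{"delta_pos": [0.6,-0.3,51],"roll": 0,"jaw": 0},{"delta_pos": [0.6,-0.3,52],"roll": 0,"jaw": 0},{"delta_pos": [0.6,-0.3,53],"roll": 0,"jaw": 0},{"delta_pos": [0.6,-0.3,54],"roll": 0,"jaw": 0},{"delta_pos": [0.6,-0.3,54],"roll": 0,"jaw": 0},{"delta_pos": [0.6,-0.3,54],"roll": 0,"jaw": 0}]}}

```text
time_s: 12.25
ee_pos: [539.3, 88.9, 129.8]
ee_rot: [-180.0, -0.0, -167.2]
force: [0.5, 0.2, -0.9]
gripper_width: 9.8
gripper_force: 63.1
```

Emit:
{"fn": "arm_command", "kwargs": {"rows": [{"delta_pos": [0,0,1],"roll": 0,"jaw": 0},{"delta_pos": [0,0,2],"roll": 0,"jaw": 0},{"delta_pos": [0,0,3],"roll": 0,"jaw": 0},{"delta_pos": [0,0,4],"roll": 0,"jaw": 0},{"delta_pos": [0,0,5],"roll": 0,"jaw": 0},{"delta_pos": [0,0,6],"roll": 0,"jaw": 0},{"delta_pos": [0,0,6],"roll": 0,"jaw": 0},{"delta_pos": [0,0,6],"roll": 0,"jaw": 0},{"delta_pos": [0,0,6],"roll": 0,"jaw": 0}]}}

```text
time_s: 13.0
ee_pos: [539.4, 88.9, 123.9]
ee_rot: [-180.0, 0.0, -167.2]
force: [-0.3, -0.2, -0.4]
gripper_width: 9.8
gripper_force: 63.1
```

Emit:
{"fn": "arm_command", "kwargs": {"rows": [{"delta_pos": [0,0,0.5],"roll": 0.5,"jaw": 0},{"delta_pos": [0,0,1],"roll": 1,"jaw": 0},{"delta_pos": [0,0,1.5],"roll": 0.5,"jaw": 0},{"delta_pos": [0,0,2],"roll": 0,"jaw": 0},{"delta_pos": [0,0,2.5],"roll": -0.5,"jaw": 0},{"delta_pos": [0,0,3],"roll": -1,"jaw": 0},{"delta_pos": [0,0,3.5],"roll": -0.5,"jaw": 0},{"delta_pos": [0,0,4],"roll": 0,"jaw": 0},{"delta_pos": [0,0,4.5],"roll": 0.5,"jaw": 0},{"delta_pos": [0,0,5],"roll": 1,"jaw": 0},{"delta_pos": [0,0,5.5],"roll": 0.5,"jaw": 0},{"delta_pos": [0,0,6],"roll": 0,"jaw": 0},{"delta_pos": [0,0,6.5],"roll": -0.5,"jaw": 0},{"delta_pos": [0,0,7],"roll": -1,"jaw": 0},{"delta_pos": [0,0,7.5],"roll": -0.5,"jaw": 0},{"delta_pos": [0,0,8],"roll": 0,"jaw": 0}]}}

```text
time_s: 14.33
ee_pos: [538.4, 88.8, 116.4]
ee_rot: [180.0, -0.1, -167.4]
force: [-2.6, 0.2, 2.7]
gripper_width: 10.0
gripper_force: 63.1
```

Emit:
{"fn": "arm_command", "kwargs": {"rows": [{"delta_pos": [0.5,0,0.5],"roll": 0.5,"jaw": 0},{"delta_pos": [0.7,0,1],"roll": 1,"jaw": 0},{"delta_pos": [0.7,0,1.5],"roll": 0.5,"jaw": 0},{"delta_pos": [0.7,0,2],"roll": 0,"jaw": 0},{"delta_pos": [0.7,0,2.5],"roll": -0.5,"jaw": 0},{"delta_pos": [0.7,0,3],"roll": -1,"jaw": 0},{"delta_pos": [0.7,0,3.5],"roll": -0.5,"jaw": 0},{"delta_pos": [0.7,0,4],"roll": 0,"jaw": 0},{"delta_pos": [0.7,0,4.5],"roll": 0.5,"jaw": 0},{"delta_pos": [0.7,0,5],"roll": 1,"jaw": 0},{"delta_pos": [0.7,0,5.5],"roll": 0.5,"jaw": 0},{"delta_pos": [0.7,0,6],"roll": 0,"jaw": 0},{"delta_pos": [0.7,0,6.5],"roll": -0.5,"jaw": 0},{"delta_pos": [0.7,0,7],"roll": -1,"jaw": 0},{"delta_pos": [0.7,0,7.5],"roll": -0.5,"jaw": 0},{"delta_pos": [0.7,0,8],"roll": 0,"jaw": 0}]}}

```text
time_s: 15.67
ee_pos: [539.7, 88.9, 109.1]
ee_rot: [-180.0, 0.2, -167.4]
force: [-0.5, -0.3, 5.9]
gripper_width: 9.6
gripper_force: 63.1
```

Emit:
{"fn": "arm_command", "kwargs": {"rows": [{"delta_pos": [0,0,0.5],"roll": 0.5,"jaw": 0},{"delta_pos": [0,0,1],"roll": 1,"jaw": 0},{"delta_pos": [0,0,1.5],"roll": 0.5,"jaw": 0},{"delta_pos": [0,0,2],"roll": 0,"jaw": 0},{"delta_pos": [0,0,2.5],"roll": -0.5,"jaw": 0},{"delta_pos": [0,0,3],"roll": -1,"jaw": 0},{"delta_pos": [0,0,3.5],"roll": -0.5,"jaw": 0},{"delta_pos": [0,0,4],"roll": 0,"jaw": 0},{"delta_pos": [0,0,4.5],"roll": 0.5,"jaw": 0},{"delta_pos": [0,0,5],"roll": 1,"jaw": 0},{"delta_pos": [0,0,5.3],"roll": 0.5,"jaw": 0},{"delta_pos": [0,0,5.3],"roll": 0,"jaw": 0},{"delta_pos": [0,0,5.3],"roll": -0.5,"jaw": 0},{"delta_pos": [0,0,5.3],"roll": -1,"jaw": 0},{"delta_pos": [0,0,5.3],"roll": -0.5,"jaw": 0},{"delta_pos": [0,0,5.3],"roll": 0,"jaw": 0}]}}

```text
time_s: 17.0
ee_pos: [538.8, 89.1, 104.3]
ee_rot: [180.0, 0.1, -167.4]
force: [-3.2, 1.8, 8.4]
gripper_width: 9.8
gripper_force: 63.1
```

Emit:
{"fn": "arm_command", "kwargs": {"rows": [{"delta_pos": [0,0,0.5],"roll": 0.5,"jaw": 0},{"delta_pos": [0,0,1],"roll": 1,"jaw": 0},{"delta_pos": [0,0,1],"roll": 0.5,"jaw": 0},{"delta_pos": [0,0,1],"roll": 0,"jaw": 0},{"delta_pos": [0,0,1],"roll": -0.5,"jaw": 0},{"delta_pos": [0,0,1],"roll": -1,"jaw": 0},{"delta_pos": [0,0,1],"roll": -0.5,"jaw": 0},{"delta_pos": [0,0,1],"roll": 0,"jaw": 0},{"delta_pos": [0,0,1],"roll": 0,"jaw": 0}]}}

```text
time_s: 17.75
ee_pos: [538.9, 89.0, 104.2]
ee_rot: [180.0, 0.1, -167.3]
force: [-4.9, 0.7, 13.5]
gripper_width: 9.6
gripper_force: 63.2
```

Emit:
{"fn": "arm_command", "kwargs": {"rows": [{"delta_pos": [0.2,0,0],"roll": 1,"jaw": 0},{"delta_pos": [0.2,0.1,0],"roll": 2,"jaw": 0},{"delta_pos": [0.2,0.2,0],"roll": 3,"jaw": 0},{"delta_pos": [0.2,0.2,0],"roll": 4,"jaw": 0},{"delta_pos": [0.1,0.3,0],"roll": 5,"jaw": 0},{"delta_pos": [0.1,0.4,0],"roll": 6,"jaw": 0},{"delta_pos": [0.1,0.4,0],"roll": 7,"jaw": 0},{"delta_pos": [0,0.5,0],"roll": 8,"jaw": 0},{"delta_pos": [0,0.5,0],"roll": 9,"jaw": 0},{"delta_pos": [0,0.5,0],"roll": 10,"jaw": 0},{"delta_pos": [0,0.5,0],"roll": 10,"jaw": 0}]}}

```text
time_s: 18.67
ee_pos: [538.8, 88.7, 104.2]
ee_rot: [180.0, 0.1, 142.6]
force: [-3.6, -1.6, 13.3]
gripper_width: 9.8
gripper_force: 63.1
```

```bash
python3 -c "
from h import *
s=env.state();print({k:np.round(v,2) for k,v in s.items()})"
```

```text
{'time_s': np.float64(18.67), 'qpos': array([ 8.1800e+00,  2.1070e+01,  1.0269e+02, -9.0000e-02,  5.6160e+01,
       -4.4390e+01]), 'qvel': array([-0.04,  0.13,  0.01,  0.09, -0.04, -5.2 ]), 'effort': array([  0.85, -33.01, -17.8 ,   0.57,  -1.5 ,   0.6 ]), 'ee_pos': array([538.79,  88.66, 104.18]), 'ee_rot': array([1.8000e+02, 1.1000e-01, 1.4262e+02]), 'force': array([-3.64, -1.62, 13.32]), 'torque': array([-0.47,  0.74,  0.04]), 'gripper_force': np.float64(63.15), 'gripper_width': np.float64(9.85)}
```

Emit:
{"fn": "arm_command", "kwargs": {"rows": [{"delta_pos": [0.2,-0.2,0],"roll": 1,"jaw": 0},{"delta_pos": [0.2,-0.2,0],"roll": 2,"jaw": 0},{"delta_pos": [0.2,-0.2,0],"roll": 3,"jaw": 0},{"delta_pos": [0.2,-0.2,0],"roll": 4,"jaw": 0},{"delta_pos": [0.2,-0.2,0],"roll": 5,"jaw": 0},{"delta_pos": [0.2,-0.2,0],"roll": 6,"jaw": 0},{"delta_pos": [0.2,-0.2,0],"roll": 7,"jaw": 0},{"delta_pos": [0.2,-0.2,0],"roll": 8,"jaw": 0},{"delta_pos": [0.2,-0.2,0],"roll": 9,"jaw": 0},{"delta_pos": [0.2,-0.2,0],"roll": 9.6,"jaw": 0},{"delta_pos": [0.2,-0.2,0],"roll": 10.2,"jaw": 0},{"delta_pos": [0.2,-0.2,0],"roll": 10.2,"jaw": 0},{"delta_pos": [0.2,-0.2,0],"roll": 10.2,"jaw": 0},{"delta_pos": [0.2,-0.2,0],"roll": 10.2,"jaw": 0},{"delta_pos": [0.2,-0.2,0],"roll": 10.2,"jaw": 0},{"delta_pos": [0.2,-0.2,0],"roll": 10.2,"jaw": 0},{"delta_pos": [0.2,-0.2,0],"roll": 10.2,"jaw": 0}]}}

```text
time_s: 20.08
ee_pos: [538.6, 88.6, 104.2]
ee_rot: [179.9, 0.1, 91.8]
force: [-3.8, -3.0, 14.0]
gripper_width: 9.8
gripper_force: 63.2
```

```bash
python3 -c "
from h import *
s=env.state();print({k:np.round(v,2) for k,v in s.items()})
f=grab('side');cv2.imwrite('pics/s9.png',cv2.resize(f['img'][100:340,120:440],None,fx=2.5,fy=2.5,interpolation=cv2.INTER_CUBIC))"
```

```text
{'time_s': np.float64(20.08), 'qpos': array([ 8.1900e+00,  2.1050e+01,  1.0272e+02, -9.0000e-02,  5.6130e+01,
        6.4300e+00]), 'qvel': array([ 0.13, -0.03, -0.08, -0.04,  0.1 , -0.06]), 'effort': array([  0.67, -33.1 , -17.8 ,   0.62,  -1.5 ,   0.16]), 'ee_pos': array([538.59,  88.64, 104.2 ]), 'ee_rot': array([1.799e+02, 7.000e-02, 9.180e+01]), 'force': array([-3.78, -3.02, 13.97]), 'torque': array([-0.43,  0.72,  0.16]), 'gripper_force': np.float64(63.16), 'gripper_width': np.float64(9.76)}
```

View pics/s9.png

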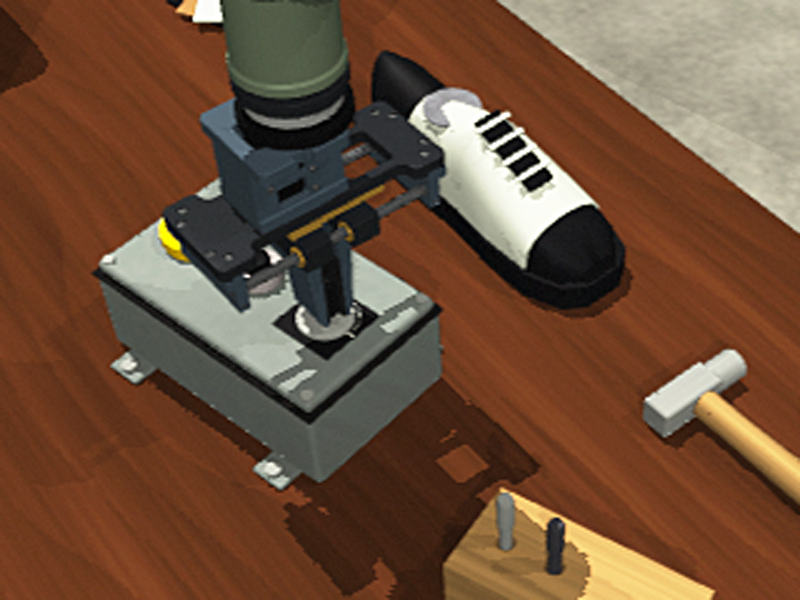

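The side view shows the key home in the switch, with the gripper turned a quarter. I'll turn a few degrees more to see whether the torque rises, which would confirm the stop.

Emit:
{"fn": "arm_command", "kwargs": {"rows": [{"delta_pos": [0,0,0],"roll": 0.4,"jaw": 0},{"delta_pos": [0,0,0],"roll": 0.8,"jaw": 0},{"delta_pos": [0,0,0],"roll": 0.8,"jaw": 0},{"delta_pos": [0,0,0],"roll": 0.8,"jaw": 0},{"delta_pos": [0,0,0],"roll": 0.8,"jaw": 0},{"delta_pos": [0,0,0],"roll": 0.8,"jaw": 0}]}}

```text
time_s: 20.63
ee_pos: [538.5, 88.8, 104.2]
ee_rot: [179.9, 0.1, 87.8]
force: [-3.1, -1.2, 14.3]
gripper_width: 9.9
gripper_force: 63.2
```

```bash
python3 -c "
from h import *
s=env.state();print({k:np.round(v,2) for k,v in s.items()})"
```

```text
{'time_s': np.float64(20.63), 'qpos': array([ 8.2000e+00,  2.1050e+01,  1.0272e+02, -9.0000e-02,  5.6140e+01,
        1.0400e+01]), 'qvel': array([-0.05, -0.12, -0.09, -0.02, -0.01, -0.02]), 'effort': array([  0.27, -33.08, -17.82,   0.59,  -1.53,   0.36]), 'ee_pos': array([538.54,  88.76, 104.19]), 'ee_rot': array([1.799e+02, 6.000e-02, 8.784e+01]), 'force': array([-3.12, -1.23, 14.34]), 'torque': array([-0.37,  0.8 ,  0.37]), 'gripper_force': np.float64(63.16), 'gripper_width': np.float64(9.9)}
```

```bash
python3 -c "
from workcell import env
print(env.job_done())"
```

```text
the job is handed in; nothing more can be done
None
```

The key is fully home in the switch and turned clockwise to its stop (torque rose from 0.16 to 0.37 N m over the last 4 degrees). The gripper is still holding it there, and the job was handed in at about 20.6 s.

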